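# Step down the dust-extraction stub and blank off the spare

### The arm

A 7-joint arm with a two-finger parallel gripper is mounted at the origin on the work surface. World frame = base frame: x ahead of the robot, y to its left, z up, the work surface at z = 0. Lengths are in m, angles in degrees, forces in N, time in s.
With the tool pointing down it reaches from about 0.425 to 0.875 m from the base axis. Payload 8.4 kg.
Tool frame: the origin (TCP) lies on the centre line of the jaws, within the pads' length; the fingertips stand manip.tip_reach ahead of it and the grasp point (between the pads) lies 11 mm behind it (manip.tip_reach is the distance from the TCP to the fingertips, in m); z points along the fingers, x is the direction in which the jaws open and shut, and the axes are right-handed (so a half turn about z gives the same grasp; the last joint's range is limited). The gripper opens to 87 mm and grips with 3 to 60 N. Pads are 19 mm wide; open, the fingers measure 117 mm over their backs; the gripper's body (75 mm by 190 mm) begins 51 mm behind the grasp point.
Start: joints at [68.915, 19.091, 2.286, 83.961, -0.768, 76.965, -3.352], TCP at [0.173, -0.627, 0.21] pointing down, gripper open.
Joint ranges: [-147.57, 147.57], [-21.85, 119.76], [-74.77, 79.35], [14.55, 137.4], [-85.83, 265.84], [4.83, 119.75], [-152.11, 152.11]. Speed limits (degrees/s): [127.2, 127.2, 159.86, 159.86, 180, 180, 180].

### API

Orientations are given as a 3x3 rotation matrix whose columns are the frame's x, y, z axes.
In Python, from cell import manip gives the robot as it stands.
- The arm moves only by the shell command python3 -m jog 'ROWS' [OPENING]. ROWS is JSON, a list of rows, each a list of 6 numbers: the shift along the world's x, y, z in cm, then the turn, a rotation vector about the world's x, y, z in rad. A call has 1 to 10 rows; each row shifts and turns the commanded pose from where the row before left it; what a row does not reach is not made up. A row lasts 1/8 s, in which the tool goes at most 62.5 mm and 10.7 degrees, less where a joint would pass 70% of its speed; a pose out of reach is approached as far as the arm can. A call with a gripper value outside its range is refused whole. OPENING is the closure in counts, from 0 (fully open) to 255 (shut), set as the call begins (- or left out, the last holds). The fingers move at their own pace and stop on an object; the grip force is fixed at half the most. Time passes only in rows, so rows that do not move let the fingers close. It gives the time, the measured TCP pose, the force and the opening at its end, in the units of the state.
- manip.observe(): the state, without advancing time (a new reading comes with each control period).
- manip.snapshot(name): name is "scene" or "side" or "wrist"; returns (picture, depth): 480x640x3 uint8, red, green, blue; 480x640 float32, m along the optical axis (not along the pixel's ray), 0 where there is no reading.
- manip.camera_info(name): a dict with "camera_matrix" (3x3 intrinsics, pixels), "distortion" ([k1, k2, p1, p2, k3] as OpenCV has them; the pictures are not rectified), "eye" and "orientation" of the camera in the world. Camera axes: x right, y down, z forward; pixel columns grow to the right and rows downward; lengths in m; the calibration is good to about 2 mm. A picture is of the moment at which its call begins: read the wrist's pose just before it. camera_info takes no time and is no camera call; for the wrist camera it gives the pose at the moment of the call.
- manip.close_job(): hands the job in, once; it reports no verdict.
Trained networks look in the newest picture that a camera, given by its name, has taken for a name from the list of things; names that differ only in an ending like _2 or _b are one class to them, and where a whole thing is asked for, a point or a joint stands for the part that bears it (a point fixed in the world has none). Each returns a list of dicts, best first, with "confidence" (0 to 1); they miss things now and then, are a little off and sometimes report something else, mostly with a low value. They report only what shows in the picture. A call takes as long as a camera call. They do not tell look-alikes from the thing itself.
- manip.trace(thing, camera): "mask" (480x640 bool, what is visible of it) and "centre" ([row, column] in pixels, amid what is visible of it).
- manip.tip_of(thing, camera): "centre" ([row, column] in pixels: a listed point, or the origin of a listed thing).
The state is a dict: "time": time; "joint_positions": joint angles; "joint_velocities": joint speeds; "joint_efforts": joint torques, N m; "tcp_pos": TCP position; "tool_rot": TCP orientation; "wrist_force": force on the tool from outside, world axes, zero at the start; "torque": the same for the moment, N m; "width": finger opening in m.
Only numpy, scipy, OpenCV 4.12 (cv2) and the standard library are available. Lean on these libraries where they do the work, as an engineer would, in place of code of your own. Each camera call takes 0.05 s, during which the arm holds its last target. There are 200 camera calls.

### The job

Get the bench's dust extraction ready for the small sander's hose. On the wide steel stub build the step-down from the bottom up, each piece upright and fully home before the next: the large reducer, then the small reducer on that, then the ribbed hose tail on top; and close the narrow spare stub with the end cap, also fully home. Let go of everything, and leave the sanding block, the glue bottle and the offcut where they are.

Things in the scene. Friction and masses are not known exactly. Their poses are not given: they have to be found in the camera images.
- wide_stub: Fixed upright steel duct stub on the bench, the wider of two. Flange 110 x 110 x 6 mm; pipe 76 mm outside, top at 70 mm, its last 12 mm tapering to 69 mm. A bead 89 mm across, flat top at 42 mm height, is the stop: a part fully home has its lower rim on the bead, 42 mm above this origin. Origin on the pipe's axis at the bench surface, z up.
- narrow_stub: Fixed upright steel duct stub on the bench, the narrower of two. Flange 110 x 110 x 6 mm; pipe 58 mm outside, top at 70 mm, its last 12 mm tapering to 52 mm. A bead 71 mm across, flat top at 42 mm height, is the stop: the cap fully home has its lower rim on it, 42 mm above this origin. Origin on the pipe's axis at the bench surface, z up.
- large_reducer: Loose grey plastic reducer, the largest, wide end down, 80 mm high, 0.12 kg. Socket 87 mm outside, 81 inside, 36 deep, slips over the wide stub with 2.5 mm play all round. Cone to a flat shoulder 72 mm across at 52 mm height, then a spigot to grip from outside: 58 mm across, straight from 52 to 68 mm, tapering to 52 mm at the top; wall 3 mm. Origin: centre of lower rim, z up.
- small_reducer: Loose grey plastic reducer, the smaller, wide end down, 76 mm high, 0.08 kg. Socket 69 mm outside, 63 inside, 34 deep, goes over the large reducer's spigot; fully home its origin is 52 mm above the large one's. Flat shoulder 58 mm across at 48 mm height, then a spigot to grip from outside: 44 mm across, straight from 48 to 64 mm, tapering to 38 mm at the top. Origin: centre of lower rim, z up.
- hose_tail: Loose grey plastic hose tail, wide end down, 80 mm high, 0.06 kg. Socket 55 mm outside, 49 inside, 34 deep, goes over the small reducer's spigot; fully home its origin is 48 mm above the small reducer's. Cone, then a straight tube with four slight ribs, 35 mm across, from 48 to 80 mm height (grip it from outside). Origin: centre of lower rim, z up.
- end_cap: Loose grey plastic end cap, open side down, 0.07 kg. Round skirt 69 mm outside, 63 inside, 31 deep; closed top at 35 mm height. On top a pull bar 46 mm long (along the body's x) and 12 mm thick (along y), from 34 to 56 mm height: grip it across the 12 mm. Origin: centre of lower rim, z up.
- sanding_block: Bystander: cork sanding block 115 x 62 x 33 mm lying on the bench. Origin at the centre of its underside, x along its length.
- glue_bottle: Bystander: white upright glue bottle with orange cap, 60 mm diameter, 140 mm high. Origin at the centre of its underside.
- offcut: Bystander: pale wooden offcut 140 x 45 x 28 mm lying on the bench. Origin at the centre of its underside, x along its length.
Things that resemble listed ones, but are neither listed nor needed, are in the scene too. Leave any blue look-alike of the hose_tail alone.

How it is judged (in metres and radians):
On the way, in this order (a step that is already met when the one before it is completed fails the run):
1. the large reducer is fully home on the wide stub (z of large_reducer in the frame of wide_stub between 0.038 and 0.046 m and horizontal distance between large_reducer and wide_stub below 0.006 m and angle between large_reducer's own z axis and vertical below 0.06 rad), for 0.2 s.
2. the small reducer is fully home on the large reducer, which is home on the wide stub (all of step 1 and z of small_reducer in the frame of large_reducer between 0.048 and 0.056 m and horizontal distance between small_reducer and large_reducer below 0.006 m and angle between small_reducer's own z axis and vertical below 0.06 rad), for 0.2 s.
3. the hose tail is fully home on the small reducer, with everything below it home (all of step 2 and z of hose_tail in the frame of small_reducer between 0.044 and 0.052 m and horizontal distance between hose_tail and small_reducer below 0.006 m and angle between hose_tail's own z axis and vertical below 0.06 rad), for 0.2 s.
At the end, for the whole second after the job is handed in: Large reducer home on the wide stub, small reducer on it, hose tail on that; end cap home on the narrow stub: each within 4 mm of seated height and 6 mm of the axis below, upright within 0.06 rad, released, at rest. The cap may go on at any time (all of step 3 and z of end_cap in the frame of narrow_stub between 0.038 and 0.046 m and horizontal distance between end_cap and narrow_stub below 0.006 m and angle between end_cap's own z axis and vertical below 0.06 rad and linear speed of each of large_reducer, small_reducer, hose_tail, end_cap below 0.02 m/s); the robot touches nothing.
It fails at once if the sanding block was moved by more than 30 mm (distance of sanding_block from where it was at the start of the episode above 0.03 m).
It fails at once if the glue bottle was moved by more than 30 mm (distance of glue_bottle from where it was at the start of the episode above 0.03 m).
It fails at once if the offcut was moved by more than 30 mm (distance of offcut from where it was at the start of the episode above 0.03 m).
It also fails if it takes over 125 s, if anything falls off the work surface, if the arm or the gripper's body presses on something with over 40 N, if the wrist force passes 120 N, or if a joint passes its speed limit or range.

## Working session

There is one attempt and no reset: what is moved stays moved. The work goes in short steps, Python scripts to look and compute and a shell command to move; the robot and the scene stay as the last step left them, time stands still between calls to the robot, and variables do not carry over. Pictures are saved under pics/ and viewed, about 12 in all and at most 16, crops included, and the job is handed in when it is done.

```bash
mkdir -p pics; ls; cat > h.py <<'E'
from cell import manip
import numpy as np, cv2
def snap(c,name=None):
    info=manip.camera_info(c); p,d=manip.snapshot(c)
    if name: cv2.imwrite('pics/'+name,p[:,:,::-1])
    return p,d,info
def cloud(d,info,mask):
    v,u=np.nonzero(mask&(d>0)); z=d[v,u]
    K=np.array(info['camera_matrix']);D=np.array(info['distortion'])
    n=cv2.undistortPoints(np.stack([u,v],1).astype(np.float64)[:,None],K,D)[:,0]
    P=np.c_[n*z[:,None],z]
    return P@np.array(info['orientation']).T+np.array(info['eye'])
E
python3 - <<'E'
from h import *
print(manip.tip_reach, manip.observe())
for c in ('scene','side','wrist'):
    p,d,i=snap(c,c+'0.png'); print(c,i)
    if c=='wrist': continue
    for t in ['wide_stub','narrow_stub','large_reducer','small_reducer','hose_tail','end_cap','sanding_block','glue_bottle','offcut']:
        for r in manip.trace(t,c):
            m=r['mask']
            P=cloud(d,i,m)
            if len(P)<20: continue
            top=np.percentile(P[:,2],99); T=P[P[:,2]>top-.006]
            lo,hi=np.percentile(T[:,:2],[2,98],axis=0)
            print(c,t,round(r['confidence'],2),np.round(r['centre']),len(P),'top',round(top,3),'topmid',np.round((lo+hi)/2,3),'ext',np.round(hi-lo,3),'med',np.round(np.median(P,0),3))
E
```

```text
pics
0.008 {'time': 0.0, 'joint_positions': array([68.91600274, 19.13175516,  2.28513597, 84.01213806, -0.76811335,
       76.96461682, -3.35151989]), 'joint_velocities': array([ 0.0182054 , -0.02623975,  0.01585071, -0.015732  ,  0.10063261,
       -0.08626707,  0.0210127 ]), 'joint_efforts': array([-2.79537999e-04, -6.56361437e+01,  1.33507401e+00, -4.03807712e+01,
       -5.96260163e-02,  4.49667592e-02,  1.76838553e-04]), 'tcp_pos': array([ 0.17244957, -0.62619486,  0.20955024]), 'tool_rot': array([[ 2.65538083e-01, -9.64100223e-01, -5.35133543e-04],
       [-9.64099004e-01, -2.65538600e-01,  1.53725341e-03],
       [-1.62416497e-03,  1.07722391e-04, -9.99998675e-01]]), 'wrist_force': array([-0.55993426,  0.6088813 , -1.18356225]), 'torque': array([-1.06156926e-05, -9.06566976e-02, -1.53977413e-02]), 'width': 0.08746963918739464}
scene {'camera_matrix': array([[495.12584119,   0.        , 325.09290115],
       [  0.        , 495.12584119, 244.25542801],
       [  0.        ,   0.        ,   1.        ]]), 'distortion': array([-0.01503142,  0.        ,  0.        ,  0.        ,  0
[... 3790 characters left out ...]
p 0.081 topmid [0.457 0.09 ] ext [0.029 0.033] med [0.458 0.105 0.043]
side offcut 0.72 [161. 348.] 569 top 0.031 topmid [ 0.585 -0.432] ext [0.07  0.132] med [ 0.582 -0.409  0.028]
wrist {'camera_matrix': array([[358.72066333,   0.        , 318.30727505],
       [  0.        , 358.72066333, 241.87225955],
       [  0.        ,   0.        ,   1.        ]]), 'distortion': array([-0.01895902,  0.        ,  0.        ,  0.        ,  0.        ]), 'eye': array([ 0.24288618, -0.60610529,  0.38431363]), 'orientation': array([[ 2.65433938e-01, -9.28699862e-01, -2.58962143e-01],
       [-9.64128930e-01, -2.55814074e-01, -7.08136056e-02],
       [-4.81574991e-04,  2.68469228e-01, -9.63288141e-01]])}
```

```bash
python3 -m jog --help | head -20
```

```text
invalid input: not JSON, or not a number
```

View pics/scene0.png

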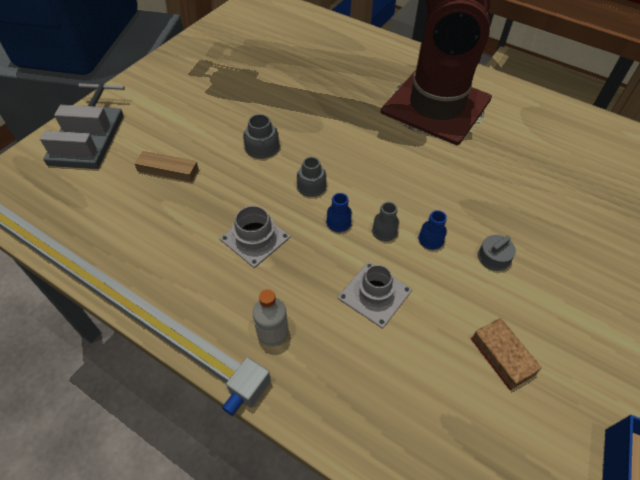

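View pics/side0.png

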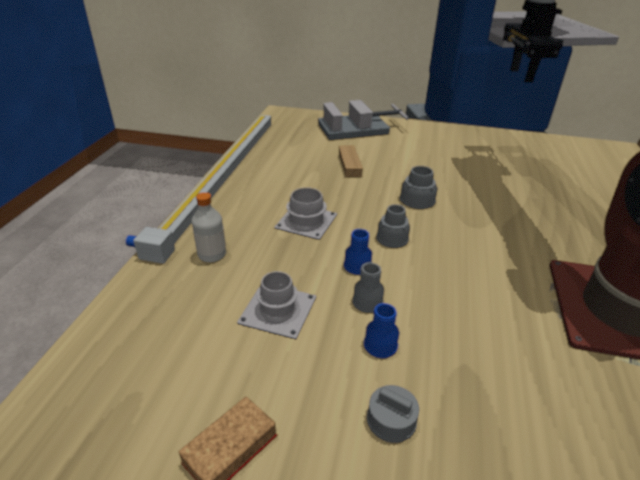

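```bash
python3 -m jog '[[2.8,4.1,1],[2.8,4.1,1],[2.8,4.1,1],[2.8,4.1,1],[2.8,4.1,0],[2.8,4.1,0],[2.8,4.1,0],[2.8,4.1,0],[0,0,0],[0,0,0]]' || true; python3 -m jog '[[2.8,4.1,1,0,0,0],[2.8,4.1,1,0,0,0],[2.8,4.1,1,0,0,0],[2.8,4.1,1,0,0,0],[2.8,4.1,0,0,0,0],[2.8,4.1,0,0,0,0],[2.8,4.1,0,0,0,0],[2.8,4.1,0,0,0,0],[0,0,0,0,0,0],[0,0,0,0,0,0]]' 0
cat > meas.py <<'E'
import sys
from h import *
from cv2 import minEnclosingCircle
o=manip.observe(); np.set_printoptions(suppress=True)
print('tcp',np.round(o['tcp_pos'],4),'R',np.round(o['tool_rot'],3).tolist(),'t',round(o['time'],2),'w',round(o['width'],4),'F',np.round(o['wrist_force'],1),'q',np.round(o['joint_positions']))
cam=sys.argv[1]
p,d,i=snap(cam,sys.argv[2])
for t in sys.argv[3:]:
    for r in manip.trace(t,cam):
        P=cloud(d,i,r['mask'])
        if len(P)<50: continue
        top=np.percentile(P[:,2],98); T=P[P[:,2]>top-.005][:,:2].astype(np.float32)
        lo,hi=np.percentile(T,[1,99],axis=0); 
        rc=cv2.minAreaRect(T)
        print(t,round(r['confidence'],2),np.round(r['centre']),'top',round(float(top),4),'mid',np.round((lo+hi)/2,4),'ext',np.round(hi-lo,3),'rect',np.round(rc[0],4),np.round(rc[1],3),round(rc[2],1),'med',np.round(np.median(P,0),3))
E
python3 meas.py wrist w1.png wide_stub large_reducer small_reducer
```

```text
time: 2.3
tcp_pos: [0.3963, -0.2991, 0.2505]
tool_rot: [[0.265, -0.964, -0.0], [-0.964, -0.265, -0.0], [0.0, 0.0, -1.0]]
wrist_force: [-0.3, -0.9, -0.2]
width: 0.0869
tcp [ 0.3963 -0.2991  0.2505] R [[0.265, -0.964, -0.0], [-0.964, -0.265, -0.0], [0.0, 0.0, -1.0]] t 2.3 w 0.0869 F [-0.3 -0.9 -0.2] q [ 46.   1. -14. 101.   0.  79. -43.]
wide_stub 0.91 [  7. 244.] top 0.0089 mid [ 0.5782 -0.1621] ext [0.016 0.039] rect [ 0.5739 -0.1635] [0.016 0.044] 15.0 med [ 0.577 -0.169  0.006]
large_reducer 0.81 [200. 317.] top 0.0802 mid [ 0.3933 -0.2967] ext [0.052 0.052] rect [ 0.3935 -0.2967] [0.053 0.053] 15.7 med [ 0.408 -0.292  0.051]
small_reducer 0.84 [132. 166.] top 0.0762 mid [ 0.4351 -0.1192] ext [0.038 0.039] rect [ 0.435  -0.1196] [0.041 0.039] 67.1 med [ 0.438 -0.133  0.047]invalid input
```

```bash
python3 -m jog '[[-0.28,0.24,-4,0,0,0],[0,0,-4,0,0,0],[0,0,-4,0,0,0],[0,0,-3.5,0,0,0],[0,0,-2,0,0,0],[0,0,-1.2,0,0,0],[0,0,0,0,0,0],[0,0,0,0,0,0]]' 0; python3 -m jog '[[0,0,0,0,0,0],[0,0,0,0,0,0],[0,0,0,0,0,0],[0,0,0,0,0,0],[0,0,0,0,0,0],[0,0,0,0,0,0],[0,0,0,0,0,0],[0,0,0,0,0,0]]' 255;  python3 -m jog '[[0,0,3,0,0,0],[0,0,5,0,0,0],[0,0,5,0,0,0],[2,1,4,0,0,0],[4,2.8,0,0,0,0],[3,1.5,0,0,0,0],[0,0,0,0,0,0],[0,0,0,0,0,0]]'; python3 meas.py wrist w2.png wide_stub large_reducer
```

```text
time: 3.5
tcp_pos: [0.3943, -0.2967, 0.0644]
tool_rot: [[0.265, -0.964, 0.001], [-0.964, -0.265, -0.001], [0.001, -0.001, -1.0]]
wrist_force: [-0.2, 0.4, 0.2]
width: 0.087
time: 4.5
tcp_pos: [0.3937, -0.2962, 0.0634]
tool_rot: [[0.266, -0.964, -0.0], [-0.964, -0.266, 0.0], [-0.0, 0.0, -1.0]]
wrist_force: [-0.4, 1.4, -1.3]
width: 0.0523
time: 5.5
tcp_pos: [0.4832, -0.2436, 0.2331]
tool_rot: [[0.265, -0.964, -0.001], [-0.964, -0.265, 0.0], [-0.0, 0.001, -1.0]]
wrist_force: [-0.2, -0.6, -0.8]
width: 0.0522
tcp [ 0.4832 -0.2436  0.2331] R [[0.265, -0.964, -0.001], [-0.964, -0.265, 0.0], [-0.0, 0.001, -1.0]] t 5.5 w 0.0522 F [-0.2 -0.6 -0.8] q [ 40.   7. -19.  96.   2.  77. -55.]
wide_stub 0.65 [ 48. 259.] top 0.0696 mid [ 0.6249 -0.1352] ext [0.057 0.069] rect [ 0.6223 -0.1376] [0.051 0.07 ] 15.3 med [ 0.623 -0.142  0.011]
large_reducer 0.58 [244. 317.] top 0.2498 mid [ 0.4821 -0.2421] ext [0.052 0.051] rect [ 0.4878 -0.2428] [0.055 0.055] 55.5 med [ 0.505 -0.236  0.221]
```

View pics/w2.png

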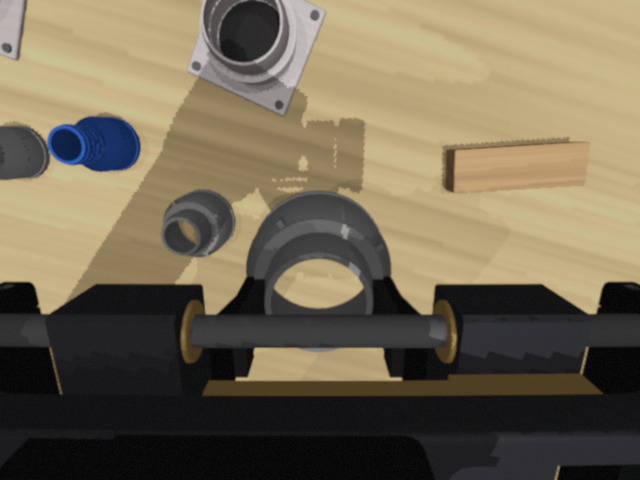

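```bash
python3 - <<'E'
from h import *
p,d,i=snap('side','s2.png')
cv2.imwrite('pics/s2c.png',cv2.resize(p[60:300,250:490,::-1],(600,600)))
E
```

```text
(no output)
```

View pics/s2c.png

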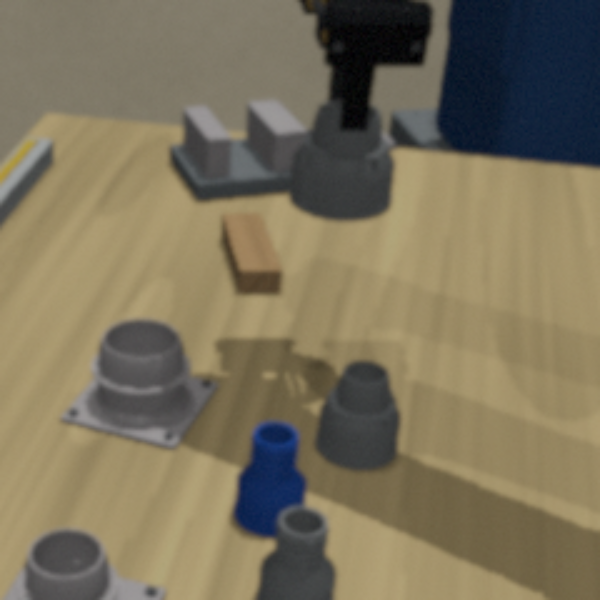

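```bash
python3 -m jog '[[3,2.5,0,0,0,0],[4,3.5,0,0,0,0],[2,1.5,0,0,0,0],[0,0,0,0,0,0],[0,0,0,0,0,0]]'; python3 meas.py wrist w3.png wide_stub;  python3 meas.py scene s3.png wide_stub large_reducer
```

```text
time: 6.32
tcp_pos: [0.573, -0.1695, 0.2334]
tool_rot: [[0.264, -0.964, -0.001], [-0.964, -0.264, -0.001], [0.0, 0.001, -1.0]]
wrist_force: [-0.2, 0.3, -1.1]
width: 0.052
tcp [ 0.573  -0.1695  0.2334] R [[0.264, -0.964, -0.001], [-0.964, -0.264, -0.001], [0.0, 0.001, -1.0]] t 6.33 w 0.052 F [-0.2  0.3 -1.1] q [ 32.  14. -23.  89.   6.  79. -67.]
wide_stub 0.92 [145. 302.] top 0.0699 mid [ 0.632  -0.1347] ext [0.069 0.069] rect [ 0.6319 -0.1346] [0.07 0.07] 59.2 med [ 0.638 -0.131  0.011]
tcp [ 0.5729 -0.1697  0.2335] R [[0.264, -0.965, -0.0], [-0.965, -0.264, -0.001], [0.001, 0.0, -1.0]] t 6.42 w 0.0524 F [ 0.6 -0.9 -1.4] q [ 32.  14. -23.  89.   6.  79. -67.]
wide_stub 0.84 [235. 255.] top 0.0687 mid [ 0.6354 -0.1331] ext [0.069 0.07 ] rect [ 0.6356 -0.1342] [0.072 0.07 ] 75.2 med [ 0.646 -0.124  0.016]
large_reducer 0.84 [151. 253.] top 0.2487 mid [ 0.5746 -0.1642] ext [0.052 0.061] rect [ 0.5765 -0.168 ] [0.061 0.049] 60.6 med [ 0.592 -0.153  0.214]
```

```bash
python3 -m jog '[[3,1.8,0,0,0,0],[2.9,1.7,0,0,0,0],[0,0,-3.5,0,0,0],[0,0,-4,0,0,0],[0,0,-1.8,0,0,0],[0,0,0,0,0,0],[0,0,0,0,0,0]]'; python3 -m jog '[[0,0,-0.7,0,0,0],[0,0,-0.7,0,0,0],[0,0,-0.7,0,0,0],[0,0,0,0,0,0]]'; python3 -m jog '[[0,0,-0.6,0,0,0],[0,0,-0.5,0,0,0],[0,0,-0.3,0,0,0],[0,0,0,0,0,0]]'
```

```text
time: 7.45
tcp_pos: [0.6337, -0.1335, 0.1423]
tool_rot: [[0.265, -0.964, 0.002], [-0.964, -0.265, -0.0], [0.001, -0.002, -1.0]]
wrist_force: [-0.6, 1.1, -0.4]
width: 0.0523
time: 7.95
tcp_pos: [0.6323, -0.1332, 0.1185]
tool_rot: [[0.266, -0.964, -0.001], [-0.964, -0.266, 0.0], [-0.001, 0.001, -1.0]]
wrist_force: [-0.2, 0.2, -0.9]
width: 0.0522
time: 8.45
tcp_pos: [0.6328, -0.1332, 0.1056]
tool_rot: [[0.266, -0.964, 0.0], [-0.964, -0.266, -0.0], [0.0, 0.0, -1.0]]
wrist_force: [-1.9, -0.0, 0.9]
width: 0.052
```

```bash
python3 -m jog '[[0,-0.1,-0.2,0,0,0],[0,0,-0.15,0,0,0],[0,0,0,0,0,0]]';  python3 meas.py side s4.png large_reducer
```

```text
time: 8.82
tcp_pos: [0.6332, -0.1333, 0.1052]
tool_rot: [[0.266, -0.964, 0.001], [-0.964, -0.266, 0.0], [0.0, -0.001, -1.0]]
wrist_force: [-11.7, 4.2, 24.2]
width: 0.052
tcp [ 0.6332 -0.1333  0.1052] R [[0.266, -0.964, 0.001], [-0.964, -0.266, 0.0], [0.0, -0.001, -1.0]] t 8.82 w 0.052 F [-11.7   4.2  24.2] q [ 26.  25. -24.  91.  11.  67. -74.]
large_reducer 0.86 [196. 305.] top 0.122 mid [ 0.6295 -0.1302] ext [0.053 0.054] rect [ 0.6305 -0.1316] [0.052 0.052] 37.1 med [ 0.623 -0.105  0.085]
```

```bash
python3 -m jog '[[0,0,0.35,0,0,0],[0,0,0,0,0,0]]'; python3 -m jog '[[0,0,0,0,0,0],[0,0,0,0,0,0],[0,0,0,0,0,0],[0,0,0,0,0,0],[0,0,0,0,0,0],[0,0,0,0,0,0]]' 0; python3 -m jog '[[0,0,2,0,0,0],[0,0,4,0,0,0],[0,0,5,0,0,0],[-2,0,2,0,0,0],[-4,0.2,0,0,0,0],[-5,0.4,0,0,0,0],[-5,0.4,0,0,0,0],[-3,0.4,0,0,0,0],[0,0,0,0,0,0],[0,0,0,0,0,0]]'; python3 meas.py wrist w5.png large_reducer small_reducer hose_tail
```

```text
time: 9.18
tcp_pos: [0.633, -0.1344, 0.1055]
tool_rot: [[0.265, -0.964, 0.001], [-0.964, -0.265, -0.0], [0.0, -0.0, -1.0]]
wrist_force: [0.4, 0.2, -1.5]
width: 0.0518
time: 9.93
tcp_pos: [0.6328, -0.1342, 0.1054]
tool_rot: [[0.266, -0.964, 0.0], [-0.964, -0.266, 0.0], [-0.0, -0.0, -1.0]]
wrist_force: [0.4, 0.1, -0.3]
width: 0.0866
time: 11.18
tcp_pos: [0.4437, -0.1202, 0.2366]
tool_rot: [[0.266, -0.964, 0.002], [-0.964, -0.266, -0.001], [0.001, -0.002, -1.0]]
wrist_force: [0.9, -0.0, 0.3]
width: 0.0872
tcp [ 0.4437 -0.1202  0.2366] R [[0.266, -0.964, 0.002], [-0.964, -0.266, -0.001], [0.001, -0.002, -1.0]] t 11.18 w 0.0872 F [ 0.9 -0.   0.3] q [ 35.  -3. -24. 106.  -1.  77. -63.]
large_reducer 0.64 [ 37. 386.] top 0.1221 mid [ 0.6173 -0.1349] ext [0.027 0.049] rect [ 0.6152 -0.1373] [0.022 0.052] 15.0 med [ 0.605 -0.131  0.093]
large_reducer 0.63 [148. 125.] top 0.0802 mid [0.4578 0.0909] ext [0.034 0.034] rect [0.4576 0.0904] [0.035 0.035] 51.7 med [0.46  0.079 0.044]
small_reducer 0.77 [216. 311.] top 0.0762 mid [ 0.4358 -0.1184] ext [0.038 0.038] rect [ 0.4356 -0.1184] [0.038 0.039] 54.2 med [ 0.448 -0.115  0.047]
hose_tail 0.88 [146. 124.] top 0.0802 mid [0.4578 0.0909] ext [0.033 0.034] rect [0.458  0.0902] [0.035 0.034] 53.8 med [0.46  0.079 0.044]
hose_tail 0.78 [159.  36.] top 0.0796 mid [0.4226 0.1744] ext [0.03  0.011] rect [0.4225 0.1745] [0.032 0.012] 2.9 med [0.428 0.171 0.04 ]
hose_tail 0.7 [139. 230.] top 0.0804 mid [ 0.4925 -0.0072] ext [0.034 0.034] rect [ 0.4926 -0.0077] [0.034 0.034] 62.8 med [ 0.494 -0.018  0.044]
```

```bash
python3 -m jog '[[-0.8,0.18,-4,0,0,0],[0,0,-4,0,0,0],[0,0,-4,0,0,0],[0,0,-3,0,0,0],[0,0,-1.75,0,0,0],[0,0,-1,0,0,0],[0,0,0,0,0,0],[0,0,0,0,0,0]]' 0; python3 -m jog '[[0,0,0,0,0,0],[0,0,0,0,0,0],[0,0,0,0,0,0],[0,0,0,0,0,0],[0,0,0,0,0,0],[0,0,0,0,0,0],[0,0,0,0,0,0],[0,0,0,0,0,0]]' 255;  python3 -m jog '[[0,0,3,0,0,0],[0,0,5,0,0,0],[0,0,5,0,0,0],[2,0,5,0,0,0],[4,-0.4,2,0,0,0],[4,-0.4,0,0,0,0],[3,-0.3,0,0,0,0],[0,0,0,0,0,0],[0,0,0,0,0,0]]'; python3 meas.py wrist w6.png large_reducer small_reducer
```

```text
time: 12.38
tcp_pos: [0.4354, -0.1185, 0.0586]
tool_rot: [[0.266, -0.964, 0.001], [-0.964, -0.266, -0.0], [0.0, -0.001, -1.0]]
wrist_force: [-0.5, 0.3, -0.4]
width: 0.0869
time: 13.38
tcp_pos: [0.4347, -0.1183, 0.0578]
tool_rot: [[0.266, -0.964, -0.0], [-0.964, -0.266, 0.0], [-0.0, 0.0, -1.0]]
wrist_force: [-0.8, -0.4, -1.2]
width: 0.0386
time: 14.5
tcp_pos: [0.5642, -0.1293, 0.2576]
tool_rot: [[0.266, -0.964, -0.001], [-0.964, -0.266, 0.0], [-0.001, 0.001, -1.0]]
wrist_force: [-0.4, -0.9, -1.4]
width: 0.0386
tcp [ 0.5642 -0.1293  0.2576] R [[0.266, -0.964, -0.001], [-0.964, -0.266, 0.0], [-0.001, 0.001, -1.0]] t 14.5 w 0.0386 F [-0.4 -0.9 -1.4] q [ 31.  12. -26.  89.   5.  81. -70.]
large_reducer 0.87 [139. 325.] top 0.1224 mid [ 0.6308 -0.1335] ext [0.052 0.052] rect [ 0.6309 -0.1333] [0.053 0.053] 61.4 med [ 0.634 -0.128  0.093]
small_reducer 0.96 [257. 316.] top 0.2758 mid [ 0.5693 -0.1275] ext [0.029 0.038] rect [ 0.5701 -0.1239] [0.027 0.043] 15.0 med [ 0.581 -0.124  0.247]
```

```bash
python3 -m jog '[[3.5,-0.2,0,0,0,0],[3.15,-0.2,-1,0,0,0],[0,0,-3,0,0,0],[0,0,-2,0,0,0],[0,0,-1,0,0,0],[0,0,0,0,0,0],[0,0,0,0,0,0]]'; python3 -m jog '[[0,0,-0.7,0,0,0],[0,0,-0.7,0,0,0],[0,0,-0.7,0,0,0],[0,0,0,0,0,0]]'; python3 -m jog '[[0,0,-0.6,0,0,0],[0,0,-0.6,0,0,0],[0,0,-0.2,0,0,0],[0,0,0,0,0,0]]'
```

```text
time: 15.52
tcp_pos: [0.6317, -0.1336, 0.1893]
tool_rot: [[0.265, -0.964, 0.002], [-0.964, -0.265, -0.0], [0.001, -0.001, -1.0]]
wrist_force: [1.0, -0.3, 0.3]
width: 0.0387
time: 16.02
tcp_pos: [0.6308, -0.1334, 0.166]
tool_rot: [[0.266, -0.964, -0.001], [-0.964, -0.266, 0.0], [-0.001, 0.001, -1.0]]
wrist_force: [-1.0, -0.3, -1.5]
width: 0.0386
time: 16.52
tcp_pos: [0.6312, -0.1335, 0.1528]
tool_rot: [[0.266, -0.964, -0.0], [-0.964, -0.266, 0.0], [-0.0, 0.0, -1.0]]
wrist_force: [-0.1, -0.0, -1.9]
width: 0.0386
```

```bash
python3 -m jog '[[0,0,-0.2,0,0,0],[0,0,-0.15,0,0,0],[0,0,0,0,0,0]]'
```

```text
time: 16.9
tcp_pos: [0.6321, -0.1334, 0.1517]
tool_rot: [[0.266, -0.964, 0.002], [-0.964, -0.266, -0.001], [0.001, -0.002, -1.0]]
wrist_force: [-3.8, 1.2, 11.5]
width: 0.0389
```

```bash
python3 -m jog '[[0,0,0.25,0,0,0],[0,0,0,0,0,0]]'; python3 -m jog '[[0,0,0,0,0,0],[0,0,0,0,0,0],[0,0,0,0,0,0],[0,0,0,0,0,0],[0,0,0,0,0,0],[0,0,0,0,0,0]]' 0; python3 -m jog '[[0,0,2,0,0,0],[0,0,4,0,0,0],[0,0,3,0,0,0],[-2.4,3,0,0,0,0],[-3,4,0,0,0,0],[-3,4,0,0,0,0],[-3,4,0,0,0,0],[-3,4,0,0,0,0],[-3,3.4,0,0,0,0],[0,0,0,0,0,0]]'; python3 -m jog '[[0,0,-2,0,0,0],[0,0,0,0,0,0]]'; python3 meas.py wrist w7.png small_reducer hose_tail narrow_stub end_cap; python3 meas.py side s7.png small_reducer large_reducer
```

```text
time: 17.15
tcp_pos: [0.6314, -0.1334, 0.152]
tool_rot: [[0.266, -0.964, 0.0], [-0.964, -0.266, -0.0], [0.0, -0.0, -1.0]]
wrist_force: [-0.5, 0.3, -1.5]
width: 0.0388
time: 17.9
tcp_pos: [0.6313, -0.1335, 0.1519]
tool_rot: [[0.266, -0.964, -0.0], [-0.964, -0.266, 0.0], [-0.0, 0.0, -1.0]]
wrist_force: [-0.1, -0.1, 0.1]
width: 0.0851
time: 19.15
tcp_pos: [0.456, 0.0937, 0.244]
tool_rot: [[0.271, -0.963, 0.003], [-0.963, -0.271, -0.001], [0.002, -0.002, -1.0]]
wrist_force: [1.2, -0.8, 0.5]
width: 0.0871
time: 19.4
tcp_pos: [0.4572, 0.0899, 0.2219]
tool_rot: [[0.265, -0.964, -0.001], [-0.964, -0.265, -0.0], [0.0, 0.001, -1.0]]
wrist_force: [0.5, -0.7, 1.4]
width: 0.0868
tcp [0.4572 0.0899 0.2219] R [[0.265, -0.964, -0.001], [-0.964, -0.265, -0.0], [0.0, 0.001, -1.0]] t 19.4 w 0.0868 F [ 0.5 -0.7  1.4] q [ 20.  -1. -36. 106.  -1.  75. -90.]
small_reducer 0.89 [103. 623.] top 0.1264 mid [ 0.617  -0.1053] ext [0.03  0.017] rect [ 0.616  -0.1031] [0.038 0.007] 27.6 med [ 0.617 -0.101  0.108]
hose_tail 0.88 [209. 319.] top 0.0804 mid [0.4579 0.0914] ext [0.034 0.034] rect [0.458  0.0915] [0.0
[... 973 characters left out ...]
[ 0.6302 -0.1339] ext [0.038 0.039] rect [ 0.6308 -0.1343] [0.041 0.039] 78.0 med [ 0.625 -0.113  0.135]
small_reducer 0.69 [443. 230.] top 0.035 mid [0.5933 0.4187] ext [0.094 0.112] rect [0.5938 0.4182] [0.115 0.063] 61.2 med [0.589 0.425 0.033]
small_reducer 0.44 [159. 350.] top 0.0313 mid [ 0.5866 -0.4331] ext [0.071 0.135] rect [ 0.5856 -0.4336] [0.044 0.144] 19.1 med [ 0.581 -0.41   0.028]
large_reducer 0.65 [203. 308.] top 0.0965 mid [ 0.6258 -0.1167] ext [0.063 0.039] rect [ 0.6202 -0.1114] [0.071 0.029] 27.9 med [ 0.619 -0.101  0.072]
large_reducer 0.56 [226. 308.] top 0.0405 mid [ 0.6254 -0.1047] ext [0.071 0.031] rect [ 0.6225 -0.1026] [0.077 0.024] 14.3 med [ 0.62  -0.103  0.008]
```

View pics/w7.png

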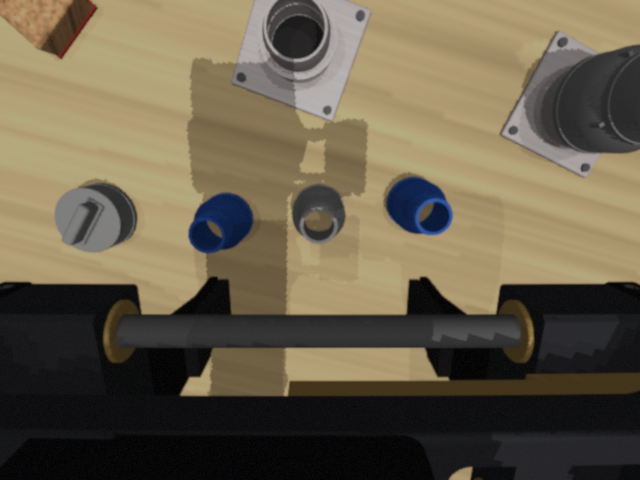

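```bash
python3 -m jog '[[0,0.1,-4,0,0,0],[0,0,-4,0,0,0],[0,0,-4,0,0,0],[0,0,-2.5,0,0,0],[0,0,-1.5,0,0,0],[0,0,0,0,0,0],[0,0,0,0,0,0]]' 0; python3 -m jog '[[0,0,0,0,0,0],[0,0,0,0,0,0],[0,0,0,0,0,0],[0,0,0,0,0,0],[0,0,0,0,0,0],[0,0,0,0,0,0],[0,0,0,0,0,0],[0,0,0,0,0,0]]' 255;  python3 -m jog '[[0,0,3,0,0,0],[0,0,5,0,0,0],[0,0,5,0,0,0],[0,0,5,0,0,0],[0,0,4,0,0,0],[2,-4,1,0,0,0],[3,-4,0,0,0,0],[3,-4,0,0,0,0],[3,-4,0,0,0,0],[0,0,0,0,0,0]]'; python3 -m jog '[[0,-2,0,0,0,0],[0,0,0,0,0,0],[0,0,0,0,0,0]]'; python3 meas.py wrist w8.png small_reducer hose_tail
```

```text
time: 20.68
tcp_pos: [0.4581, 0.0918, 0.063]
tool_rot: [[0.266, -0.964, 0.001], [-0.964, -0.266, 0.0], [0.0, -0.001, -1.0]]
wrist_force: [-0.3, 0.4, 0.5]
width: 0.0872
time: 21.68
tcp_pos: [0.4573, 0.0915, 0.062]
tool_rot: [[0.265, -0.964, 0.0], [-0.964, -0.265, -0.0], [0.0, -0.0, -1.0]]
wrist_force: [0.2, -0.8, 0.8]
width: 0.0337
time: 22.92
tcp_pos: [0.5681, -0.0726, 0.2903]
tool_rot: [[0.26, -0.966, -0.002], [-0.966, -0.26, 0.0], [-0.001, 0.002, -1.0]]
wrist_force: [-0.2, 0.7, -0.6]
width: 0.0333
time: 23.3
tcp_pos: [0.5671, -0.0879, 0.2923]
tool_rot: [[0.266, -0.964, 0.0], [-0.964, -0.266, 0.0], [0.0, -0.0, -1.0]]
wrist_force: [0.1, 0.4, -0.3]
width: 0.0336
tcp [ 0.5671 -0.0879  0.2923] R [[0.266, -0.964, 0.0], [-0.964, -0.266, 0.0], [0.0, -0.0, -1.0]] t 23.3 w 0.0336 F [ 0.1  0.4 -0.3] q [ 28.  10. -28.  86.   5.  84. -74.]
small_reducer 0.63 [165. 375.] top 0.1703 mid [ 0.6308 -0.1318] ext [0.038 0.038] rect [ 0.631 -0.132] [0.038 0.039] 55.9 med [ 0.633 -0.121  0.141]
hose_tail 0.88 [264. 320.] top 0.3108 mid [ 0.571  -0.0865] ext [0.027 0.033] rect [ 0.572  -0.0856] [0.026 0.034] 14.4 med [ 0.58  -0.085  0.275]
hose_tail 0.63 [258.  83.] top 0.0802 mid [0.4223 0.1864] ext [0.033 0.033] rect [0.4217 0.1864] [0.035 0.035] 19.1 med [0.43  0.177 0.044]
hose_tail 0.59 [243. 244.] top 0.0803 mid [ 0.4934 -0.007 ] ext [0.034 0.034] rect [ 0.4935 -0.0071] [0.035 0.035] 9.9 med [ 0.503 -0.009  0.042]
```

```bash
python3 -m jog '[[3.2,-2.2,0,0,0,0],[3.15,-2.3,0,0,0,0],[0,0,-2.5,0,0,0],[0,0,-2,0,0,0],[0,0,-0.7,0,0,0],[0,0,0,0,0,0],[0,0,0,0,0,0]]'; python3 -m jog '[[0,0,-0.7,0,0,0],[0,0,-0.7,0,0,0],[0,0,-0.7,0,0,0],[0,0,0,0,0,0]]'; python3 -m jog '[[0,0,-0.6,0,0,0],[0,0,-0.6,0,0,0],[0,0,-0.3,0,0,0],[0,0,0,0,0,0]]'
```

```text
time: 24.32
tcp_pos: [0.6312, -0.1333, 0.2411]
tool_rot: [[0.266, -0.964, 0.002], [-0.964, -0.266, -0.0], [0.001, -0.001, -1.0]]
wrist_force: [-0.1, -1.2, -0.4]
width: 0.0337
time: 24.82
tcp_pos: [0.6303, -0.1334, 0.218]
tool_rot: [[0.266, -0.964, -0.001], [-0.964, -0.266, 0.0], [-0.001, 0.001, -1.0]]
wrist_force: [0.3, 0.0, -0.3]
width: 0.0339
time: 25.32
tcp_pos: [0.6309, -0.1334, 0.2041]
tool_rot: [[0.266, -0.964, 0.0], [-0.964, -0.266, 0.0], [0.0, -0.0, -1.0]]
wrist_force: [-0.4, 0.0, -0.6]
width: 0.0337
```

```bash
python3 -m jog '[[0,0,-0.2,0,0,0],[0,0,-0.15,0,0,0],[0,0,0,0,0,0]]'; python3 -m jog '[[0,0,0.2,0,0,0],[0,0,0,0,0,0]]'
```

```text
time: 25.7
tcp_pos: [0.632, -0.1336, 0.2034]
tool_rot: [[0.265, -0.964, 0.004], [-0.964, -0.265, -0.001], [0.002, -0.004, -1.0]]
wrist_force: [-3.3, 0.4, 15.9]
width: 0.0339
time: 25.95
tcp_pos: [0.6313, -0.1336, 0.2036]
tool_rot: [[0.265, -0.964, 0.002], [-0.964, -0.265, -0.0], [0.001, -0.002, -1.0]]
wrist_force: [-1.3, -1.6, 7.7]
width: 0.0336
```

```bash
python3 -m jog '[[0,0,0.1,0,0,0],[0,0,0,0,0,0],[0,0,0,0,0,0],[0,0,0,0,0,0],[0,0,0,0,0,0],[0,0,0,0,0,0]]' 0; python3 -m jog '[[0,0,2,0,0,0],[0,0,4,0,0,0],[0,0,1,0,0,0],[-1.8,3.4,0,0,0,0.18],[-1.8,3.4,0,0,0,0.18],[-1.8,3.4,0,0,0,0.18],[-1.8,3.4,0,0,0,0.18],[-1.8,3.4,0,0,0,0.18],[-1.8,3.4,0,0,0,0.18],[-1.8,3.4,0,0,0,0.18]]'; python3 -m jog '[[-1.8,3.4,0,0,0,0.18],[-1.8,3.4,0,0,0,0.18],[-1.8,3.4,-1,0,0,0.18],[-1.8,3.4,-2,0,0,0.18],[-1.8,3.4,-2,0,0,0.18],[-1.8,3.4,-2,0,0,0.18],[-0.8,1.2,-2,0,0,0.18],[0,0,0,0,0,0],[0,0,0,0,0,0]]'; python3 meas.py wrist w9.png end_cap; python3 meas.py side s9.png hose_tail end_cap narrow_stub
```

```text
time: 26.7
tcp_pos: [0.6308, -0.1334, 0.2034]
tool_rot: [[0.265, -0.964, -0.0], [-0.964, -0.265, 0.0], [-0.0, 0.0, -1.0]]
wrist_force: [-0.6, 0.1, -0.1]
width: 0.0834
time: 27.95
tcp_pos: [0.5041, 0.1057, 0.2741]
tool_rot: [[0.999, -0.036, 0.001], [-0.036, -0.999, -0.0], [0.001, 0.0, -1.0]]
wrist_force: [1.1, 0.1, -0.3]
width: 0.0869
time: 29.08
tcp_pos: [0.3897, 0.32, 0.1843]
tool_rot: [[0.35, 0.937, 0.001], [0.937, -0.35, 0.0], [0.0, 0.001, -1.0]]
wrist_force: [-0.0, -0.3, -0.1]
width: 0.0867
tcp [0.3897 0.32   0.1843] R [[0.35, 0.937, 0.001], [0.937, -0.35, 0.0], [0.0, 0.001, -1.0]] t 29.07 w 0.0867 F [-0.  -0.3 -0.1] q [ 10.   9. -59. 104.   8.  72.  19.]
end_cap 0.87 [219. 317.] top 0.0561 mid [0.3876 0.322 ] ext [0.042 0.021] rect [0.3876 0.322 ] [0.012 0.045] 71.2 med [0.384 0.324 0.035]
tcp [0.39   0.32   0.1844] R [[0.35, 0.937, 0.001], [0.937, -0.35, 0.0], [0.001, 0.001, -1.0]] t 29.18 w 0.0871 F [ 0.5 -0.2 -0.3] q [ 10.   9. -59. 104.   8.  72.  19.]
hose_tail 0.91 [154. 308.] top 0.2228 mid [ 0.6307 -0.1347] ext [0.034 0.036] rect [ 0.6313 -0.135 ] [0.035 0.036] 49.1 med [ 0.626 -0.119  0.181]
hose_tail 0.8 [252. 363.] top 0.0809 mid [ 0.4915 -0.0079] ext [0.033 0.035] rect [ 0.4917 -0.0068] [0.034 0.034] 28.2 med [0.491 0.007 0.043]
hose_tail 0.55 [340. 374.] top 0.2203 mid [0.4225 0.3833] ext [0.009 0.037] rect [0.4227 0.3833] [0.037 0.008] 88.0 med [0.432 0.207 0.027]
hose_tail 0.38 [443. 227.] top 0.035 mid [0.5927 0.419 ] ext [0.093 0.111] rect [0.594  0.4184] [0.115 0.064] 61.2 med [0.588 0.425 0.033]
end_cap 0.63 [412. 393.] top 0.0563 mid [0.3889 0.3205] ext [0.043 0.022] rect [0.3894 0.3206] [0.013 0.046] 71.4 med [0.389 0.332 0.035]
narrow_stub 0.8 [304. 278.] top 0.07 mid [0.6088 0.1514] ext [0.052 0.053] rect [0.6095 0.1525] [0.052 0.054] 33.3 med [0.603 0.172 0.009]
```

View pics/s9.png

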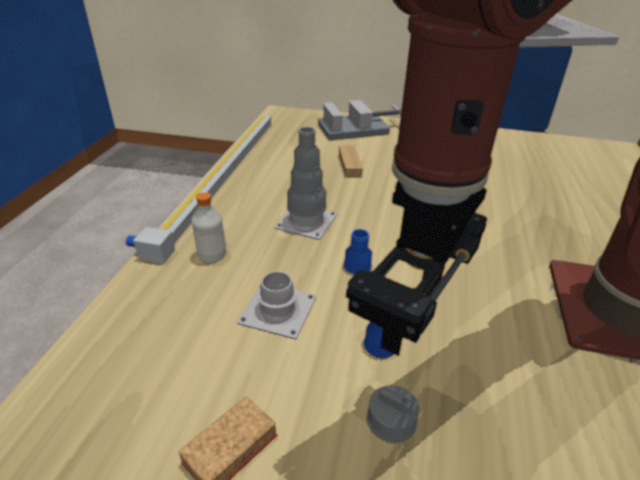

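```bash
python3 -m jog '[[-0.18,0.15,-4,0,0,0.026],[0,0,-4,0,0,0],[0,0,-3,0,0,0],[0,0,-1.8,0,0,0],[0,0,-1,0,0,0],[0,0,0,0,0,0],[0,0,0,0,0,0]]' 0; python3 -m jog '[[0,0,0,0,0,0],[0,0,0,0,0,0],[0,0,0,0,0,0],[0,0,0,0,0,0],[0,0,0,0,0,0],[0,0,0,0,0,0],[0,0,0,0,0,0],[0,0,0,0,0,0],[0,0,0,0,0,0]]' 255;  python3 -m jog '[[0,0,3,0,0,0],[0,0,5,0,0,0],[0,0,5,0,0,0],[3,-2,3,0,0,0],[4,-3,0,0,0,0],[4,-3,0,0,0,0],[4,-3,0,0,0,0],[2,-2,0,0,0,0],[0,0,0,0,0,0],[0,0,0,0,0,0]]'; python3 meas.py wrist w10.png end_cap narrow_stub
```

```text
time: 30.25
tcp_pos: [0.3875, 0.3225, 0.0464]
tool_rot: [[0.321, 0.947, 0.001], [0.947, -0.321, 0.001], [0.001, 0.001, -1.0]]
wrist_force: [-0.2, 1.2, 0.6]
width: 0.0869
time: 31.38
tcp_pos: [0.387, 0.3221, 0.0454]
tool_rot: [[0.321, 0.947, -0.0], [0.947, -0.321, -0.0], [-0.0, -0.0, -1.0]]
wrist_force: [-0.1, -0.1, -0.1]
width: 0.0058
time: 32.62
tcp_pos: [0.5559, 0.1935, 0.2056]
tool_rot: [[0.319, 0.948, -0.0], [0.948, -0.319, 0.001], [0.0, -0.001, -1.0]]
wrist_force: [-0.4, 0.5, 0.6]
width: 0.0008
tcp [0.5559 0.1935 0.2056] R [[0.319, 0.948, -0.0], [0.948, -0.319, 0.001], [0.0, -0.001, -1.0]] t 32.62 w 0.0008 F [-0.4  0.5  0.6] q [ 19.  19. -52.  91.  15.  77.  36.]
end_cap 0.79 [ 18. 390.] top 0.0557 mid [0.406 0.315] ext [0.01  0.011] rect [0.4063 0.3151] [0.012 0.008] 64.2 med [0.409 0.309 0.034]
narrow_stub 0.68 [252. 297.] top 0.0691 mid [0.5608 0.1745] ext [0.078 0.078] rect [0.5704 0.1854] [0.038 0.108] 41.2 med [0.582 0.164 0.006]
```

View pics/w10.png

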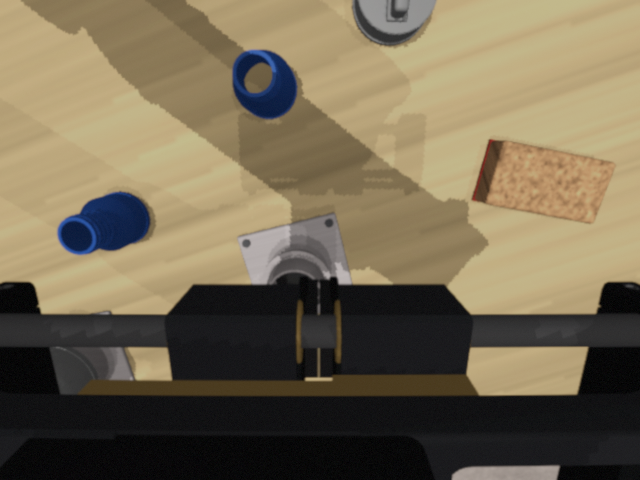

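```bash
python3 - <<'E'
from h import *
o=manip.observe();t=o['tcp_pos']
for c in('side','scene'):
    p,d,i=snap(c,c+'11.png'); P=cloud(d,i,np.ones(d.shape,bool))
    m=(np.hypot(*(P[:,:2]-t[:2]).T)<.04)&(P[:,2]>.1)
    Q=P[m]; print(c,t,len(Q),np.sort(Q[:,2])[[0,5,20,50]]-t[2])
    L=(Q-t)@o['tool_rot']
    for a in np.arange(-.07,.02,.008):
        k=(L[:,2]>a)&(L[:,2]<a+.008)
        if k.sum()>3: print(round(a,3),k.sum(),np.round([L[k].min(0),L[k].max(0)],3).tolist())
    uv,_=cv2.projectPoints(t[None],cv2.Rodrigues(i['orientation'].T)[0],-i['orientation'].T@i['eye'],i['camera_matrix'],i['distortion']); u,v=uv.ravel().astype(int);print(u,v)
    if c=='side': cv2.imwrite('pics/f11.png',cv2.resize(p[v-60:v+60,u-60:u+60,::-1],(600,600)))
E
```

```text
side [0.55607383 0.19343708 0.20580501] 7039 [0.01236112 0.01314885 0.01456502 0.01746381]
-0.07 40 [[0.006, -0.013, -0.07], [0.016, 0.009, -0.062]]
-0.062 76 [[-0.015, -0.012, -0.062], [0.015, 0.002, -0.054]]
-0.054 94 [[-0.012, -0.012, -0.054], [0.014, 0.01, -0.046]]
-0.046 96 [[-0.013, -0.012, -0.046], [0.012, 0.011, -0.038]]
-0.038 93 [[-0.01, -0.012, -0.038], [0.011, 0.011, -0.03]]
-0.03 96 [[-0.009, -0.012, -0.03], [0.01, 0.011, -0.022]]
-0.022 91 [[-0.011, -0.012, -0.022], [0.011, 0.012, -0.014]]
-0.014 17 [[-0.01, -0.011, -0.014], [0.008, 0.009, -0.012]]
299 234
scene [0.55607383 0.19343708 0.20580501] 3380 [0.01056297 0.01162154 0.01400302 0.01935928]
-0.054 19 [[-0.011, 0.011, -0.05], [0.014, 0.014, -0.046]]
-0.046 34 [[-0.01, 0.009, -0.046], [0.013, 0.014, -0.038]]
-0.038 46 [[-0.009, -0.007, -0.038], [0.012, 0.013, -0.03]]
-0.03 52 [[-0.008, -0.011, -0.03], [0.011, 0.014, -0.022]]
-0.022 48 [[-0.008, -0.01, -0.022], [0.011, 0.014, -0.014]]
-0.014 21 [[-0.006, -0.009, -0.014], [0.01, 0.013, -0.011]]
423 221
```

View pics/f11.png

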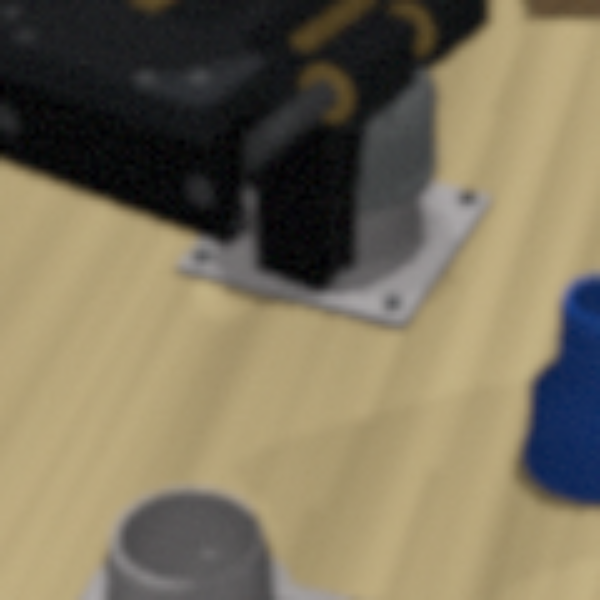

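```bash
python3 -m jog '[[-4.2,3.2,0,0,0,0],[-4.2,3.2,0,0,0,0],[-4.2,3.2,0,0,0,0],[-4.2,3.2,0,0,0,0],[0,0,-2,0,0,0],[0,0,0,0,0,0],[0,0,0,0,0,0]]' 0;  python3 meas.py wrist w12.png end_cap
```

```text
time: 33.75
tcp_pos: [0.3894, 0.3199, 0.1859]
tool_rot: [[0.322, 0.947, 0.0], [0.947, -0.322, 0.0], [0.0, -0.0, -1.0]]
wrist_force: [1.0, 0.6, 0.2]
width: 0.0624
tcp [0.3894 0.3199 0.1859] R [[0.322, 0.947, 0.0], [0.947, -0.322, 0.0], [0.0, -0.0, -1.0]] t 33.75 w 0.0624 F [1.  0.6 0.2] q [ 11.   9. -60. 104.   8.  72.  20.]
end_cap 0.77 [222. 321.] top 0.056 mid [0.3877 0.3221] ext [0.042 0.021] rect [0.3878 0.3215] [0.012 0.045] 71.5 med [0.384 0.323 0.035]
```

```bash
python3 -m jog '[[-0.17,0.2,-4,0,0,0],[0,0,-4,0,0,0],[0,0,-4,0,0,0],[0,0,-2,0,0,0],[0,0,-1,0,0,0],[0,0,-0.6,0,0,0],[0,0,0,0,0,0],[0,0,0,0,0,0]]' 0; python3 -m jog '[[0,0,0,0,0,0],[0,0,0,0,0,0],[0,0,0,0,0,0],[0,0,0,0,0,0],[0,0,0,0,0,0],[0,0,0,0,0,0],[0,0,0,0,0,0],[0,0,0,0,0,0],[0,0,0,0,0,0],[0,0,0,0,0,0]]' 255;  python3 -m jog '[[0,0,0,0,0,0],[0,0,3,0,0,0],[0,0,5,0,0,0],[0,0,5,0,0,0],[3,-2,4,0,0,0],[4,-3,0,0,0,0],[4,-3,0,0,0,0],[2,-2,0,0,0,0],[0,0,0,0,0,0],[0,0,0,0,0,0]]'; python3 meas.py wrist w13.png end_cap narrow_stub;python3 meas.py side s13.png end_cap narrow_stub
```

```text
time: 34.85
tcp_pos: [0.3878, 0.3224, 0.0303]
tool_rot: [[0.321, 0.947, 0.001], [0.947, -0.321, 0.001], [0.001, 0.001, -1.0]]
wrist_force: [0.5, -0.3, -0.1]
width: 0.0874
time: 36.1
tcp_pos: [0.3873, 0.322, 0.0294]
tool_rot: [[0.321, 0.947, -0.0], [0.947, -0.321, -0.0], [-0.0, -0.0, -1.0]]
wrist_force: [-0.8, -0.9, -0.4]
width: 0.0119
time: 37.35
tcp_pos: [0.5166, 0.2228, 0.1993]
tool_rot: [[0.32, 0.947, -0.001], [0.947, -0.32, 0.0], [0.0, -0.001, -1.0]]
wrist_force: [0.2, 0.4, -0.9]
width: 0.0116
tcp [0.5166 0.2228 0.1993] R [[0.32, 0.947, -0.001], [0.947, -0.32, 0.0], [0.0, -0.001, -1.0]] t 37.35 w 0.0116 F [ 0.2  0.4 -0.9] q [ 18.  17. -55.  95.  14.  76.  33.]
end_cap 0.69 [278. 239.] top 0.2866 mid [0.4742 0.2177] ext [0.001 0.002] rect [0.4742 0.2176] [0.002 0.001] 74.1 med [0.555 0.123 0.005]
end_cap 0.66 [262. 318.] top 0.2261 mid [0.5116 0.2291] ext [0.055 0.033] rect [0.5096 0.2269] [0.03  0.064] 75.1 med [0.498 0.229 0.205]
narrow_stub 0.81 [278. 240.] top 0.0083 mid [0.5572 0.1208] ext [0.013 0.032] rect [0.5357 0.1549] [0.024 0.107] 30.4 med [0.555 0.122 0.005]
tcp [0.5165 0.2231 0.1996] R [[0.319, 0.948, 0.0], [0.948, -0.319, -0.0], [0.0, 0.0, -1.0]] t 37.5 w 0.0117 F [-0.6  0.  -0.5] q [ 18.  17. -55.  95.  14.  76.  33.]
end_cap 0.6 [265. 323.] top 0.2256 mid [0.5023 0.2283] ext [0.013 0.012] rect [0.5021 0.2282] [0.013 0.013] 13.4 med [0.509 0.243 0.203]
narrow_stub 0.55 [303. 277.] top 0.0702 mid [0.6087 0.1521] ext [0.051 0.054] rect [0.6086 0.1522] [0.053 0.054] 52.6 med [0.602 0.173 0.009]
```

```bash
python3 -m jog '[[4,-3,0,0,0,0],[4,-3,0,0,0,0],[1.37,-1.1,-2,0,0,0],[0,0,-4,0,0,0],[0,0,-2.5,0,0,0],[0,0,-0.6,0,0,0],[0,0,0,0,0,0],[0,0,0,0,0,0]]'; python3 -m jog '[[0,0,-0.7,0,0,0],[0,0,-0.7,0,0,0],[0,0,-0.7,0,0,0],[0,0,0,0,0,0]]'; python3 -m jog '[[0,0,-0.6,0,0,0],[0,0,-0.6,0,0,0],[0,0,-0.3,0,0,0],[0,0,0,0,0,0]]'
```

```text
time: 38.65
tcp_pos: [0.6115, 0.1516, 0.1098]
tool_rot: [[0.321, 0.947, 0.002], [0.947, -0.321, 0.0], [0.001, 0.002, -1.0]]
wrist_force: [0.7, 0.1, -0.6]
width: 0.0116
time: 39.15
tcp_pos: [0.6105, 0.1508, 0.0866]
tool_rot: [[0.321, 0.947, -0.001], [0.947, -0.321, -0.0], [-0.001, -0.001, -1.0]]
wrist_force: [-0.3, 0.2, 0.1]
width: 0.0116
time: 39.65
tcp_pos: [0.6108, 0.1509, 0.0721]
tool_rot: [[0.321, 0.947, -0.001], [0.947, -0.321, -0.0], [-0.0, -0.0, -1.0]]
wrist_force: [-0.4, 1.2, -0.7]
width: 0.0115
```

```bash
python3 -m jog '[[0,0,-0.2,0,0,0],[0,0,-0.15,0,0,0],[0,0,0,0,0,0]]'; python3 -m jog '[[0,0,0.25,0,0,0],[0,0,0,0,0,0]]'; python3 -m jog '[[0,0,0,0,0,0],[0,0,0,0,0,0],[0,0,0,0,0,0],[0,0,0,0,0,0],[0,0,0,0,0,0],[0,0,0,0,0,0]]' 0;python3 -m jog '[[0,0,2,0,0,0],[0,0,4,0,0,0],[0,0,5,0,0,0],[-2,2,5,0,0,0],[-4,4,2,0,0,0],[-4,4,0,0,0,0],[0,0,0,0,0,0],[0,0,0,0,0,0]]';  python3 meas.py wrist w14.png end_cap; python3 meas.py side s14.png end_cap hose_tail; python3 meas.py scene c14.png end_cap hose_tail sanding_block glue_bottle offcut
```

```text
time: 40.02
tcp_pos: [0.6111, 0.1512, 0.0713]
tool_rot: [[0.321, 0.947, 0.001], [0.947, -0.321, -0.001], [-0.001, 0.001, -1.0]]
wrist_force: [-9.2, -3.8, 20.1]
width: 0.0117
time: 40.28
tcp_pos: [0.6111, 0.1512, 0.0716]
tool_rot: [[0.321, 0.947, 0.0], [0.947, -0.321, 0.0], [0.0, 0.0, -1.0]]
wrist_force: [-1.7, 0.1, -0.5]
width: 0.0116
time: 41.02
tcp_pos: [0.611, 0.151, 0.0714]
tool_rot: [[0.321, 0.947, 0.0], [0.947, -0.321, -0.0], [-0.0, 0.0, -1.0]]
wrist_force: [0.1, 1.0, -0.6]
width: 0.0639
time: 42.02
tcp_pos: [0.5113, 0.2509, 0.2525]
tool_rot: [[0.321, 0.947, 0.002], [0.947, -0.321, -0.001], [0.0, 0.002, -1.0]]
wrist_force: [1.6, -1.0, 0.4]
width: 0.0875
tcp [0.5113 0.2509 0.2525] R [[0.321, 0.947, 0.002], [0.947, -0.321, -0.001], [0.0, 0.002, -1.0]] t 42.02 w 0.0875 F [ 1.6 -1.   0.4] q [ 16.  16. -56.  90.  13.  81.  30.]
end_cap 0.67 [310. 265.] top 0.0979 mid [0.6247 0.148 ] ext [0.017 0.013] rect [0.625 0.148] [0.012 0.018] 67.9 med [0.589 0.159 0.075]
tcp [0.5119 0.2499 0.2517] R [[0.323, 0.946, 0.0], [0.946, -0.323, -0.0], [-0.0, 0.0, -1.0]] t 42.12 w 0.0867 F [ 0.2 -1.3 
[... 1506 characters left out ...]
 [216. 337.] top 0.0792 mid [ 0.4962 -0.006 ] ext [0.032 0.033] rect [ 0.4955 -0.0059] [0.034 0.032] 5.6 med [ 0.509 -0.     0.041]
sanding_block 0.96 [356. 503.] top 0.0348 mid [0.5983 0.4186] ext [0.091 0.112] rect [0.5971 0.4188] [0.113 0.063] 61.8 med [0.605 0.419 0.031]
glue_bottle 0.55 [318. 268.] top 0.1399 mid [0.7936 0.0303] ext [0.025 0.026] rect [0.794 0.03 ] [0.026 0.026] 18.6 med [0.805 0.042 0.089]
glue_bottle 0.3 [284. 375.] top 0.0974 mid [0.616  0.1519] ext [0.041 0.022] rect [0.6154 0.1521] [0.013 0.046] 71.1 med [0.627 0.156 0.075]
offcut 0.75 [166. 166.] top 0.0294 mid [ 0.5897 -0.4326] ext [0.076 0.134] rect [ 0.5886 -0.4319] [0.048 0.144] 20.2 med [ 0.593 -0.428  0.025]
```

View pics/c14.png

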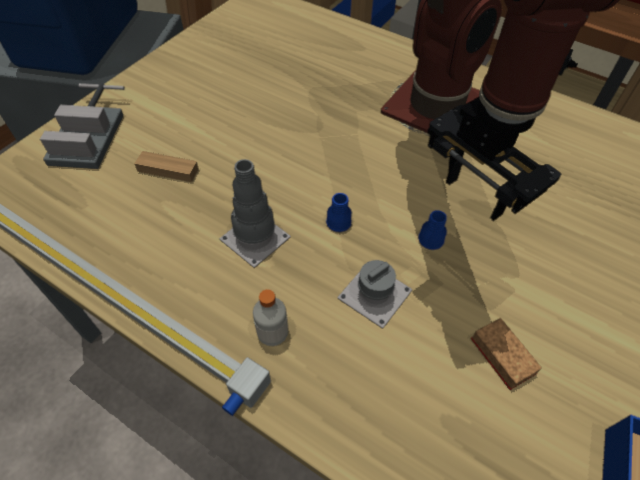

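Everything is seated: the cap top reads 0.098 m, as expected, and the hose tail top 0.221 to 0.223 m against 0.222 m. The bystanders are where they started and the gripper is clear.

```bash
python3 -c "
from cell import manip; print(manip.close_job())"
```

```text
the job is handed in; nothing more can be done
None
```

The step-down is built on the wide stub (large reducer, then small reducer, then the grey hose tail), and the end cap closes the narrow stub. I let go of everything and handed the job in at about 42 s of robot time. `close_job` gives no verdict.

**Last checks**
- **Seated heights:** these match within about 1 mm.

| Part | Measured top (m) | Nominal top (m) |
|---|---|---|
| Large reducer | 0.122 | 0.122 |
| Small reducer | 0.171 | 0.170 |
| Hose tail | 0.221–0.223 | 0.222 |
| End cap | 0.097–0.099 | 0.098 |

- **Final press:** pushing each part down met firm resistance of 12–24 N at its seated height, then I opened the gripper.
- **Bystanders:** the sanding block, glue bottle and offcut are within about 3 mm of where they started. Neither blue look-alike was touched.

**What failed or disagreed**
- **First cap grasp:** it closed on nothing. The depth images put the fingertips about 12 mm behind the TCP, but `manip.tip_reach` says 8 mm ahead. I gripped lower the second time and it held. The reducers had been gripped on their tapered tops for the same reason, but they did not slip.
- **Camera offset:** the scene and side cameras differ by 2–5 mm in x, so for the stub positions I used the wrist camera or an average.
- **Last wrist view of the cap:** the gripper partly hid it, so the cap's final position rests on the side and scene views.

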